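# Pop the scent cartridge out of its spring dock and trap it on the chute

## Task

Press the spring dock's ejector button fully down with one finger and be ready to trap with the other finger the scent cartridge that pops out of its bay before it slides off the chute's open lower end. Do not pinch or lift the cartridge, and leave the tin, the pot and the scraper alone. Finish while holding: one finger still pressing the button, the other still stopping the cartridge, which sits flat on the chute, out of its bay and at rest.

Things in the scene. Friction and masses are not known exactly. Their poses are not given: they have to be found in the camera images.
- dock: Grey plastic base of the fixed ejector dock, 210 x 120 mm, standing on the tray (its place and heading change). Origin: centre of its underside; x: level, towards the chute's low end. Rear end of the chute: a bay for the cartridge (walls 20 mm above the bed, 60 mm long), behind it a spring housing 36 mm long, 28 mm above the bed, the dock's highest part (about 97 mm above its underside).
- chute: Fixed aluminium chute of the dock, a flat bed sloping 15 degrees. Origin: on the bed, midway across, at the bay's mouth, 48 mm above the dock's underside. x: downhill, the way the cartridge slides; y: level, towards the button's side; z: square to the bed, up. The bed is 43 mm wide between walls 3 mm thick and 6 mm above the bed.
- chute_end (a point): Middle of the bed's edge at the chute's open lower end, at x = +125 mm in the chute's frame; there is no stop, the cartridge falls off here.
- button: White square ejector button, 28 x 28 mm, beside the chute. Origin: centre of its top; axes as the chute's. At rest at x = 35, y = 48, z = 8 mm in the chute's frame; goes 9 mm down square to the bed (to z = -1 mm) against about 3 N of drag and stays down. Its catch frees the cartridge at about 6 mm. The grey box round it, x 13 to 57, y 24.5 to 66.5 mm, has its top at z = -4 mm.
- pusher: Steel spring pusher plate in the bay behind the cartridge, 30 mm wide, 22 mm high. Origin: on the bed under its front face. Pushes downhill with about 2.5 N; once the catch drops it drives the cartridge 30 mm out. From there the cartridge slides on by its own weight (low friction), and is off the chute within half a second unless stopped.
- cartridge: Loose white plastic scent cartridge with grey slots on top and a grey band, 44 mm long (x), 40 mm wide (y), 34 mm high (z), about 0.15 kg. Origin: centre of its underside; axes as the chute's. Starts in the bay, origin at x = -22 mm in the chute's frame, front face at the mouth. Out of the bay means its origin is past x = +10 mm; its front face must not pass the open end.
- tin: Bystander: closed round aluminium tin with a snap lid, 70 mm across, 38 mm high. Origin: centre of its underside.
- pot: Bystander: white ceramic pot, 80 mm across, 70 mm high, with wooden clothespins standing in it to about 83 mm. Origin: centre of its underside.
- scraper: Bystander: yellow hard silicone scraper lying flat on the tray beyond the chute's lower end, 140 mm long along its x axis (from -75 to +65 mm), up to 50 mm wide, 12 mm high. Origin: on its underside.
Mind the look-alikes: they are no part of the job. Of the things like the cartridge, leave any that is green; of the rest the larger one is meant.

How it is judged (in metres and radians):
On the way, in this order (a step that is already met when the one before it is completed fails the run):
1. the ejector button is pressed down (z of button in the frame of chute below 0.001 m).
2. the popped cartridge is stopped on the chute by one finger while the other is on the button (x of cartridge in the frame of chute between 0.01 and 0.105 m and z of cartridge in the frame of chute between -0.006 and 0.008 m and linear speed of cartridge below 0.02 m/s and contact force between the fingers and cartridge above 0.03 N and contact force between the fingers and button above 0.2 N and z of button in the frame of chute below 0.001 m), for 0.3 s.
At the end, for the whole second after the job is handed in: The cartridge lies flat on the chute (underside within 8 mm of the bed), its origin 10 to 105 mm downhill of the bay's mouth, slower than 20 mm/s, with a finger touching it (over 0.03 N); the button is at least 7 mm down with a finger still pressing it (over 0.2 N) (all of step 2); the arm keeps its last pose, push and grip.
It fails at once if the cartridge is lifted off the chute (z of cartridge in the frame of chute above 0.02 m).
It fails at once if the cartridge slides away over the chute's open end (x of cartridge in the frame of chute above 0.125 m or z of cartridge in the frame of chute below -0.012 m).
It fails at once if the cartridge is tipped over (angle between cartridge's own z axis and vertical above 0.8 rad).
It fails at once if a bystander is moved more than 15 mm (distance of any of tin, pot, scraper from where it was at the start of the episode above 0.015 m).
It also fails if it takes over 32 s, if anything falls off the work surface, if the arm or the gripper's body presses on something with over 40 N, if the wrist force passes 120 N, or if a joint passes its speed limit or range.

## Robot

A 6-joint arm with a two-finger parallel gripper is mounted at the origin on the work surface. World frame = base frame: x ahead of the robot, y to its left, z up, the work surface at z = 0. Lengths are in m, angles in degrees, forces in N, time in s.
With the tool pointing down it reaches from about 0.35 to 0.95 m from the base axis. Payload 17.4 kg.
Tool frame: the origin (TCP) lies midway between the tips of the shut fingers; the grasp point (between the pads) lies 19 mm behind it; y points along the fingers, x is the direction in which the jaws open and shut, and the axes are right-handed (so a half turn about y gives the same grasp; the last joint's range is limited). The gripper opens to 93 mm and grips with 3 to 60 N. Pads are 15 mm wide; open, the fingers measure 128 mm over their backs; the gripper's body (75 mm by 188 mm) begins 65 mm behind the grasp point.
Start: joints at [-71.207, 6.646, 82.598, -0, 90.757, -2.166], TCP at [0.241, -0.63, 0.219] pointing down, gripper open.
Joint ranges: [-162.19, 162.19], [-47.58, 125.68], [4.15, 143.07], [-65.23, 245.23], [0.69, 171.88], [-170.13, 170.13]. Speed limits (degrees/s): [108.29, 108.29, 127.2, 180, 180, 180].

## Interface

Orientations are given as a 3x3 rotation matrix whose columns are the frame's x, y, z axes.
In Python, from rig import * gives the robot as it stands. The module is installed in compiled form; this text tells all that it offers.
- The arm moves only by the shell command python3 -m inch 'ROWS' [FORCE]. ROWS is JSON, a list of rows, each a list of 5 numbers: the finger opening in cm, from 0 to 9.3, then the shift along the tool's x, y, z in cm, then the turn about the tool's y in rad. In form: [[jaw, dx, dy, dz, yaw], ...]. A call has 1 to 10 rows; each row shifts and turns the pose as measured when the row begins, along the tool's axes as they then stand; what a row does not reach is not made up. A row lasts 1/12 s, in which the tool goes at most 41.7 mm and 7.16 degrees, less where a joint would pass 70% of its speed; a pose out of reach is approached as far as the arm can. A call with a gripper value outside its range is refused whole. The fingers move at their own pace and stop on an object; FORCE is the grip in N (left out, the last holds). Time passes only in rows, so rows that do not move let the fingers close. It gives the time, the measured TCP pose, the force and the opening at its end, in the units of the state.
- observe(): the state, without advancing time (a new reading comes with each control period).
- grab_frame(name): name is "side" or "top"; returns the picture (384x512x3 uint8, red, green, blue); there is no depth.
- calibration(name): a dict with "intrinsics" (3x3 intrinsics, pixels), "R" (3x3) and "t" (3): a world point X has camera coordinates R X + t. Camera axes: x right, y down, z forward; pixel columns grow to the right and rows downward; lengths in m; the calibration is good to about 2 mm. A picture is of the moment at which its call begins. calibration takes no time and is no camera call.
- hand_in(): hands the job in, once; it reports no verdict.
The state is a dict: "clock": time; "qpos": joint angles; "qvel": joint speeds; "tau": joint torques, N m; "tool_pos": TCP position; "ee_rot": TCP orientation; "force": force on the tool from outside, world axes, zero at the start; "moment": the same for the moment, N m; "finger_gap": opening from 0.0 (shut) to 1.0 (fully open).
Only numpy, scipy, OpenCV 4.12 (cv2) and the standard library are available. Lean on these libraries where they do the work, as an engineer would, in place of code of your own. Each camera call takes 0.05 s, during which the arm holds its last target.

## Working session

There is one attempt and no reset: what is moved stays moved. The work goes in short steps, Python scripts to look and compute and a shell command to move; the robot and the scene stay as the last step left them, time stands still between calls to the robot, and variables do not carry over. Pictures are saved under pics/ and viewed, and the job is handed in when it is done.

```bash
mkdir -p pics; python3 - <<'E'
from rig import *
import cv2
for n in("side","top"):
    f=grab_frame(n); cv2.imwrite(f"pics/{n}0.png",cv2.resize(f[:,:,::-1],(800,600),interpolation=cv2.INTER_CUBIC)); cv2.imwrite(f"pics/{n}0raw.png",f[:,:,::-1])
    c=calibration(n);print(n,c)
s=observe();print(s)
E
```

```text
side {'intrinsics': array([[408.04513001,   0.        , 259.16909899],
       [  0.        , 408.04513001, 191.87434742],
       [  0.        ,   0.        ,   1.        ]]), 'R': array([[ 0.98365318, -0.17919696, -0.01774431],
       [-0.11777309, -0.56566409, -0.81618236],
       [ 0.13622008,  0.80493018, -0.57752186]]), 't': array([-0.63813815,  0.11671899,  0.96881064])}
top {'intrinsics': array([[360.82329065,   0.        , 255.13984583],
       [  0.        , 360.82329065, 185.41717469],
       [  0.        ,   0.        ,   1.        ]]), 'R': array([[-0.022635  , -0.99915514, -0.03430266],
       [-0.98814771,  0.02757006, -0.15100993],
       [ 0.15182807,  0.03047798, -0.98793691]]), 't': array([0.02326324, 0.66033862, 0.77041476])}
{'clock': 0.1, 'qpos': array([-7.12059497e+01,  6.67227278e+00,  8.26302969e+01, -1.35970611e-03,
        9.07567365e+01, -2.16803284e+00]), 'qvel': array([-0.00849683, -0.02013023, -0.02819586,  0.03328935,  0.09523741,
        0.09819499]), 'tau': array([ 2.39147616e-03, -7.22893667e+01, -6.23864651e+01,  7.81243877e-02,
        2.29133555e-02, -9.71182158e-05]), 'tool_pos': array([ 0.24138542, -0.63017731,  0.21798603]), 'ee_rot': array([[ 3.57749586e-01, -3.55935673e-04,  9.33817491e-01],
       [-9.33816985e-01,  9.72255047e-04,  3.57749763e-01],
       [-1.03524467e-03, -9.99999464e-01,  1.54450635e-05]]), 'force': array([-0.14996859, -0.657211  , -0.78568131]), 'moment': array([ 0.00847533, -0.00577988,  0.00553096]), 'finger_gap': 0.9995968693850558}
```

View pics/side0.png

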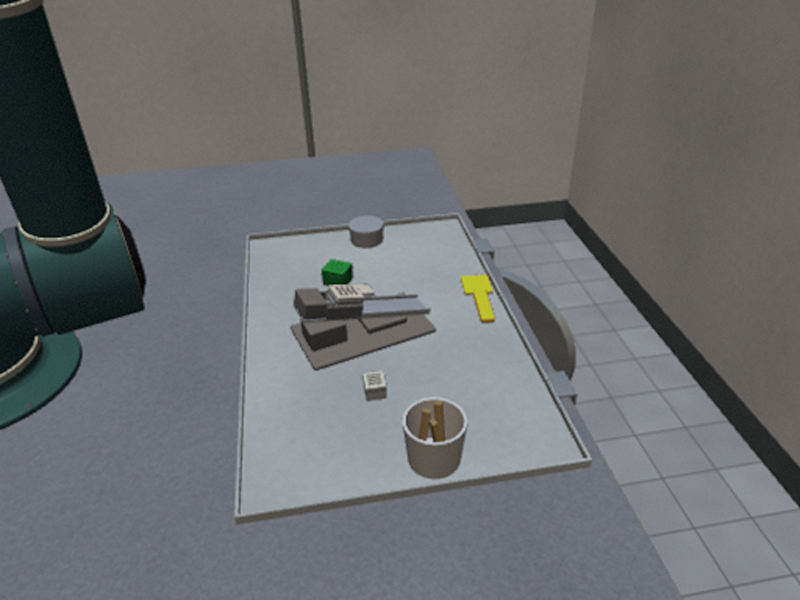

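View pics/top0.png

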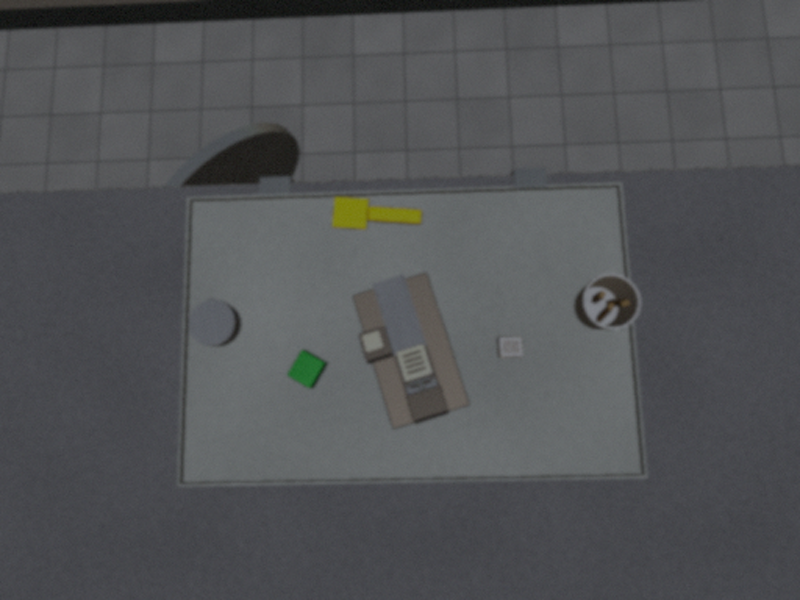

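The cartridge candidates in the top view (800-px scale) are the white slotted block in the bay at (413,362), the green block at (307,369) and the small white block at (510,347). The green one is ruled out, and the larger of the other two is the one in the bay. I'll check that choice in close crops.

```bash
python3 - <<'E'
import cv2
t=cv2.imread('pics/top0raw.png')[165:285,215:335]; s=cv2.imread('pics/side0raw.png')[170:245,175:290]
cv2.imwrite('pics/tc.png',cv2.resize(t,None,fx=5,fy=5,interpolation=cv2.INTER_CUBIC))
cv2.imwrite('pics/sc.png',cv2.resize(s,None,fx=6,fy=6,interpolation=cv2.INTER_CUBIC))
E
```

```text
(no output)
```

View pics/tc.png

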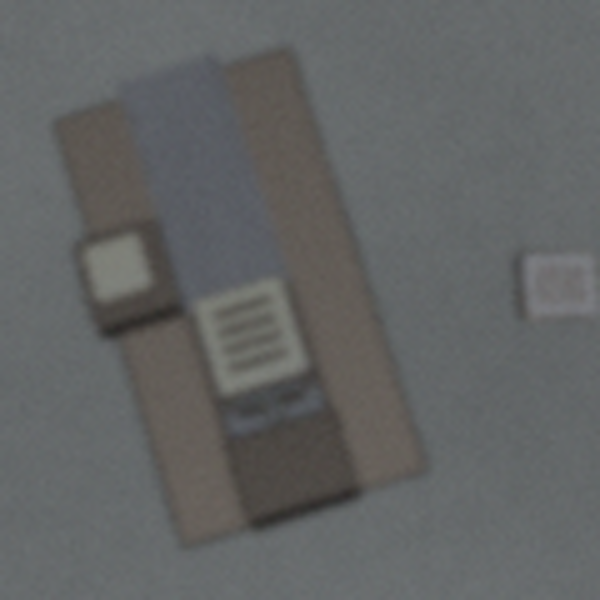

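View pics/sc.png

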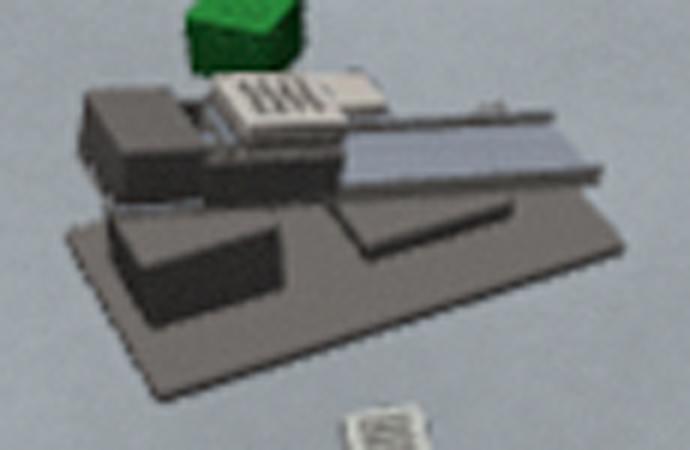

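The crops confirm it: the slotted white block in the bay, centred at crop (253,335) in the top view, is the larger one, and the look-alike at crop (562,285) is smaller. Next I'll solve the chute pose from these measured corners in both views.

```bash
cat > h.py <<'E'
import numpy as np
from rig import *
def proj(n,X):
    c=calibration(n); p=np.atleast_2d(X)@c['R'].T+c['t']; q=p@c['intrinsics'].T; return q[:,:2]/q[:,2:]
def ray(n,u):
    c=calibration(n); d=c['R'].T@np.linalg.solve(c['intrinsics'],[u[0],u[1],1]); return -c['R'].T@c['t'],d
def Rc(h):
    a=np.radians(15); x=np.array([np.cos(a)*np.cos(h),np.cos(a)*np.sin(h),-np.sin(a)]); y=np.array([-np.sin(h),np.cos(h),0]); return np.c_[x,y,np.cross(x,y)]
E
cat > fit.py <<'E'
from h import *
from scipy.optimize import least_squares
T=[((82,247),(49,62,8)),((142,232),(49,34,8)),((155,290),(21,34,8)),((97,305),(21,62,8)),
((195,300),(0,20,34)),((283,280),(0,-20,34)),((312,373),(-44,-20,34)),((218,396),(-44,20,34)),((118,85),(125,24.5,6)),((215,57),(125,-24.5,6))]
S=[((602,168),(125,-24.5,6)),((553,113),(125,24.5,6)),((345,122),(0,-20,34)),((245,130),(-44,-20,34)),((212,80),(-44,20,34)),((387,105),(49,34,8))]
tu=np.array([((u+.5)/5-.5+215,(v+.5)/5-.5+165) for (u,v),_ in T]);su=np.array([((u+.5)/6-.5+175,(v+.5)/6-.5+170) for (u,v),_ in S])
tm=np.array([m for _,m in T])/1e3; sm=np.array([m for _,m in S])/1e3
def res(p,full=False):
    R=Rc(p[3]); a=proj('top',tm@R.T+p[:3])-tu; b=proj('side',sm@R.T+p[:3])-su
    return (a,b) if full else np.r_[a.ravel(),b.ravel()]
r=least_squares(res,[.65,0,.06,.2],loss='soft_l1')
print(r.x,np.degrees(r.x[3]));a,b=res(r.x,True);print(a.round(2));print(b.round(2))
R=Rc(r.x[3]); print('button',R@[.035,.048,.008]+r.x[:3],'end',R@[.125,0,0]+r.x[:3]);np.save('p.npy',r.x)
# base corners on plane z=0.006
for u,v in[(55,120),(292,45),(430,470),(183,547)]:
    o,d=ray('top',((u+.5)/5-.5+215,(v+.5)/5-.5+165)); print((o+d*(.008-o[2])/d[2]).round(4))
E
python3 fit.py
```

```text
[ 0.56586543 -0.00974208  0.05001233  0.27725618] 15.885608964652532
[[-0.17  0.49]
 [-0.38 -0.19]
 [ 0.3  -0.52]
 [-0.05  0.21]
 [-0.48  0.86]
 [-0.32 -0.69]
 [ 0.04 -0.22]
 [ 0.66  0.87]
 [-0.06 -0.7 ]
 [ 0.36 -1.26]]
[[-0.07  0.59]
 [-0.56  0.12]
 [ 0.18  0.22]
 [-0.1  -0.25]
 [-0.59 -0.36]
 [ 0.24  0.21]]
button [0.58723477 0.04624523 0.04868107] end [0.68199508 0.02330679 0.01765995]
[0.6615 0.0789 0.008 ]
[ 0.6948 -0.0357  0.008 ]
[ 0.4931 -0.0934  0.008 ]
[0.4607 0.0217 0.008 ]
```

The pose holds up. Reprojection residuals are about 1 px or less, the base measures 119 x 209 mm at 16°, and the chute origin is 50 mm up (48 mm plus the tray). 

The tool stays vertical, so finger A (−x side) goes on the button. Finger B (+x side) goes about 45 mm further downhill over the bed, where the slope gives it roughly 11 mm of clearance.

```bash
cat > goal.py <<'E'
from h import *
p=np.load('p.npy');h=p[3];R=Rc(h)
J=.047;sep=J+.0175
D=np.array([[np.cos(h),-np.sin(h)],[np.sin(h),np.cos(h)]])
v=D@(np.array([45,-46])/np.hypot(45,46)*sep)
def report():
    s=observe();E=s['ee_rot'];x=E[:,0]
    yaw=-(np.arctan2(v[1],v[0])-np.arctan2(x[1],x[0]))
    A=(R@[.035,.048,.0035]+p[:3])[:2]
    ctr=A+v/2
    ztouch=(R@[.023,.048,.008]+p[:3])[2]; zfull=(R@[.023,.048,-.001]+p[:3])[2]
    d=np.r_[ctr,ztouch]-s['tool_pos']
    print('clock',s['clock'],'tcp',s['tool_pos'].round(4),'F',s['force'].round(2),'gap',s['finger_gap']*9.3)
    print('goal xy',ctr.round(4),'ztouch',ztouch.round(4),'zfull',zfull.round(4),'yaw',yaw.round(4),'world d',d.round(4),'tool d cm',(E.T@d*100).round(2))
    w=abs(x[:2]);
    for sg,n in((-1,'A'),(1,'B')):
        q=s['tool_pos']+sg*x*(s['finger_gap']*.093/2+.00875); print(n,'tip in chute mm',((q-p[:3])@R*1000).round(1))
if __name__=='__main__': report()
E
python3 goal.py
```

```text
clock 0.1 tcp [ 0.2414 -0.6302  0.218 ] F [-0.15 -0.66 -0.79] gap 9.296250885281019
goal xy [0.6141 0.0299] ztouch 0.0518 zfull 0.0431 yaw -0.6858 world d [ 0.3727  0.6601 -0.1662] tool d cm [-48.29  16.67  58.42]
A tip in chute mm [-513.7 -452.9   36.3]
B tip in chute mm [-504.2 -562.9   38.7]
```

```bash
python3 -m inch '[[4.7,-2.5,0,3,0],[4.7,-2.5,0,3,0],[4.7,-2.5,0,3,0],[4.7,-2.5,0,3,0],[4.7,-2.5,0,3,0],[4.7,-2.5,0,3,0],[4.7,-2.5,0,3,0],[4.7,-2.5,0,3,0],[4.7,-2.5,0,3,0],[4.7,-2.5,0,3,0]]' 20; python3 goal.py
```

```text
clock: 0.93
tool_pos: [0.4342, -0.2792, 0.2129]
ee_rot: [[0.348, -0.005, 0.937], [-0.937, 0.007, 0.348], [-0.008, -1.0, -0.002]]
force: [-0.0, -1.6, -0.4]
finger_gap: 0.506
clock 0.9333 tcp [ 0.4342 -0.2792  0.2129] F [-0.04 -1.62 -0.35] gap 4.707710973926032
goal xy [0.6141 0.0299] ztouch 0.0518 zfull 0.0431 yaw -0.696 world d [ 0.1799  0.3091 -0.1611] tool d cm [-22.58  16.24  27.66]
A tip in chute mm [-238.2 -190.9  105.1]
B tip in chute mm [-233.2 -255.3  105.9]
```

```bash
python3 -m inch '[[4.7,-2.5,0,3,0],[4.7,-2.5,0,3,0],[4.7,-2.5,0,3,0],[4.7,-2.5,0,3,0],[4.7,-2.5,0,3,0],[4.7,-2.5,0,3,0],[4.7,-2.5,0,3,0],[4.7,-2.5,0,3,0],[4.7,-1,0,1.5,0],[4.7,0,0,0,0]]'; python3 goal.py;  python3 -m inch '[[4.7,0,0,0,-0.12],[4.7,0,0,0,-0.12],[4.7,0,0,0,-0.12],[4.7,0,0,0,-0.12],[4.7,0,0,0,-0.12],[4.7,0,0,0,-0.1],[4.7,0,0,0,0]]'; python3 goal.py
```

```text
clock: 1.77
tool_pos: [0.6057, 0.0298, 0.2119]
ee_rot: [[0.353, -0.006, 0.936], [-0.936, 0.008, 0.353], [-0.009, -1.0, -0.003]]
force: [0.2, -0.2, -0.3]
finger_gap: 0.506
clock 1.7667 tcp [0.6057 0.0298 0.2119] F [ 0.25 -0.19 -0.31] gap 4.701476570871951
goal xy [0.6141 0.0299] ztouch 0.0518 zfull 0.0431 yaw -0.6907 world d [ 8.400e-03  1.000e-04 -1.601e-01] tool d cm [ 0.44 16.    0.84]
A tip in chute mm [  2.9  59.3 168.6]
B tip in chute mm [  8.2  -5.  169.5]
clock: 2.35
tool_pos: [0.6037, 0.0286, 0.2089]
ee_rot: [[0.888, -0.012, 0.461], [-0.46, 0.007, 0.888], [-0.013, -1.0, 0.001]]
force: [0.4, 0.5, -1.5]
finger_gap: 0.506
clock 2.35 tcp [0.6037 0.0286 0.2089] F [ 0.36  0.47 -1.53] gap 4.701785947236037
goal xy [0.6141 0.0299] ztouch 0.0518 zfull 0.0431 yaw 0.0406 world d [ 0.0104  0.0013 -0.1571] tool d cm [ 1.07 15.7   0.58]
A tip in chute mm [-18.6  48.7 159.9]
B tip in chute mm [ 27.    4.4 171.2]
```

```bash
python3 -m inch '[[4.7,0.9,2.5,0.5,0.04],[4.7,0,2.5,0,0],[4.7,0,2.5,0,0],[4.7,0,2.5,0,0],[4.7,0,2,0,0],[4.7,0,0,0,0]]'; python3 goal.py; python3 - <<'E'
from h import *
import cv2
for n,(a,b,c,d) in dict(top=(165,285,215,335),side=(130,250,175,295)).items():
    f=grab_frame(n)[a:b,c:d,::-1]; cv2.imwrite(f'pics/{n}1.png',cv2.resize(f,None,fx=5,fy=5,interpolation=cv2.INTER_CUBIC))
E
```

```text
clock: 2.85
tool_pos: [0.6121, 0.0263, 0.0856]
ee_rot: [[0.855, -0.009, 0.519], [-0.519, 0.006, 0.855], [-0.011, -1.0, 0.001]]
force: [0.3, 0.0, 0.1]
finger_gap: 0.508
clock 2.85 tcp [0.6121 0.0263 0.0856] F [0.26 0.05 0.08] gap 4.723822592256974
goal xy [0.6141 0.0299] ztouch 0.0518 zfull 0.0431 yaw -0.0261 world d [ 0.002   0.0037 -0.0338] tool d cm [0.02 3.38 0.41]
A tip in chute mm [21.9 45.7 43.1]
B tip in chute mm [64.7 -1.8 53.8]
```

View pics/top1.png

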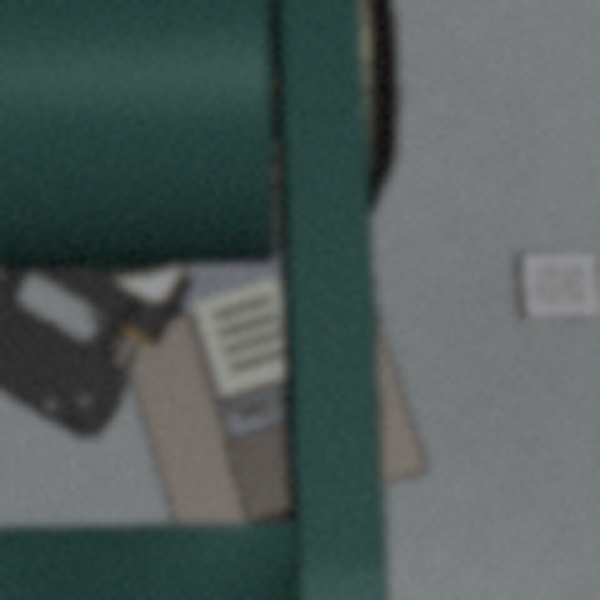

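View pics/side1.png

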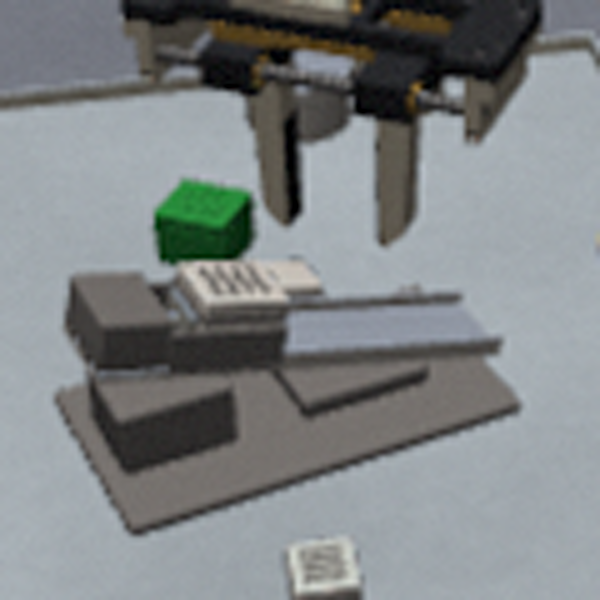

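The side view shows tapered fingers, with the lowest tip edges on the inner side: A at crop (288,225), B at crop (383,243). The top view is blocked by the arm. I'll check those pixels against the TCP model.

```bash
python3 - <<'E'
from h import *
s=observe();x=s['ee_rot'][:,0];z=s['ee_rot'][:,2];g=s['finger_gap']*.093/2
for sg in(-1,1):
  for o in(0,.003,.009,.0175):
    P=[s['tool_pos']+sg*x*(g+o)+z*w for w in(-.0075,.0075)]
    print(sg,o,[((proj('side',q)[0]-[175,130]+.5)*5-.5).round(0) for q in P])
E
```

```text
-1 0 [array([292., 223.]), array([304., 208.])]
-1 0.003 [array([287., 222.]), array([299., 207.])]
-1 0.009 [array([276., 220.]), array([288., 205.])]
-1 0.0175 [array([261., 217.]), array([273., 201.])]
1 0 [array([379., 241.]), array([391., 225.])]
1 0.003 [array([385., 242.]), array([396., 226.])]
1 0.009 [array([396., 244.]), array([407., 228.])]
1 0.0175 [array([412., 247.]), array([423., 231.])]
```

The picture matches the model to about 1 mm. The tip ends lie about 3 mm outside the pad faces, so I'll widen the jaw to 5.85 cm.

```bash
sed -i 's/J=.047;sep=J+.0175/J=.0585;sep=J+.006/; s/+.00875/+.003/; s/\.023,/.0275,/g' goal.py; python3 goal.py; python3 -m inch '[[5.85,0,0.8,0.4,-0.026],[5.85,0,0.4,0,0],[5.85,0,0,0,0],[5.85,0,0,0,0]]'; python3 goal.py
```

```text
clock 2.95 tcp [0.6137 0.0264 0.0898] F [-0.17 -0.98  0.22] gap 4.6971101611144075
goal xy [0.6141 0.0299] ztouch 0.0506 zfull 0.0419 yaw -0.0246 world d [ 0.0004  0.0035 -0.0392] tool d cm [-0.12  3.92  0.31]
A tip in chute mm [26.3 41.1 48.4]
B tip in chute mm [61.2  2.3 57.4]
clock: 3.28
tool_pos: [0.6181, 0.0299, 0.0823]
ee_rot: [[0.869, 0.002, 0.495], [-0.495, 0.006, 0.869], [-0.001, -1.0, 0.006]]
force: [0.4, 0.2, -0.2]
finger_gap: 0.624
clock 3.2833 tcp [0.6181 0.0299 0.0823] F [ 0.42  0.15 -0.16] gap 5.80191613845616
goal xy [0.6141 0.0299] ztouch 0.0506 zfull 0.0419 yaw 0.0009 world d [-0.004   0.     -0.0317] tool d cm [-0.35  3.17 -0.22]
A tip in chute mm [29.  46.7 41.3]
B tip in chute mm [72.3  0.9 52.8]
```

```bash
python3 -m inch '[[5.85,-0.35,1,-0.2,0],[5.85,0,1,0,0],[5.85,0,0.4,0,0],[5.85,0,0,0,0]]'; python3 goal.py;  python3 - <<'E'
from h import *
import cv2
f=grab_frame('side')[130:250,175:295,::-1]; cv2.imwrite('pics/side2.png',cv2.resize(f,None,fx=5,fy=5,interpolation=cv2.INTER_CUBIC))
E
python3 goal.py
```

```text
clock: 3.62
tool_pos: [0.6143, 0.0301, 0.0574]
ee_rot: [[0.868, 0.005, 0.496], [-0.496, 0.006, 0.868], [0.001, -1.0, 0.008]]
force: [0.7, 0.2, -0.2]
finger_gap: 0.628
clock 3.6167 tcp [0.6143 0.0301 0.0574] F [ 0.68  0.15 -0.19] gap 5.841796510244346
goal xy [0.6141 0.0299] ztouch 0.0506 zfull 0.0419 yaw 0.0004 world d [-0.0001 -0.0002 -0.0068] tool d cm [-0.    0.68 -0.03]
A tip in chute mm [31.8 48.1 16.1]
B tip in chute mm [75.3  2.1 27.8]
clock 3.6667 tcp [0.6143 0.0301 0.0576] F [-0.67 -0.34 -0.13] gap 5.84355532216781
goal xy [0.6141 0.0299] ztouch 0.0506 zfull 0.0419 yaw 0.0005 world d [-0.0002 -0.0002 -0.007 ] tool d cm [-0.    0.7  -0.03]
A tip in chute mm [31.8 48.1 16.4]
B tip in chute mm [75.3  2.1 28.1]
```

View pics/side2.png

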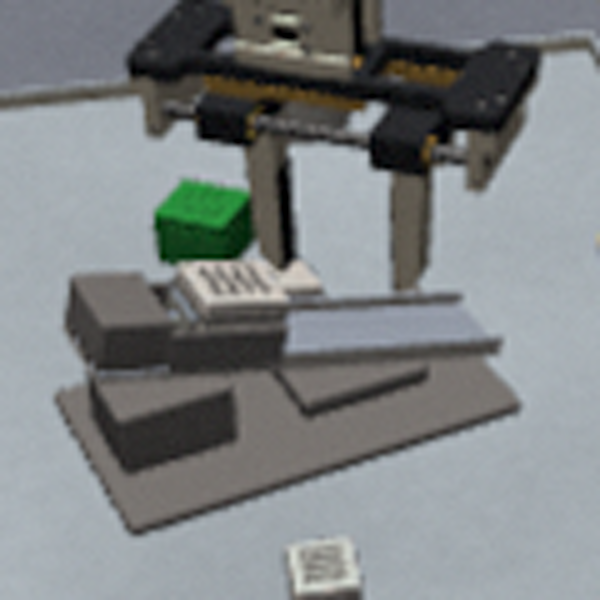

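Side view: A's tip is at crop (280,268) over the button, whose white edge shows at (305,275). B's tip is at (405,287) over the bed and already lower than the cartridge's top. Both are on target, so I'll press quickly.

```bash
python3 -m inch '[[5.85,0,0.3,0,0],[5.85,0,0,0,0]]'; python3 goal.py; python3 -m inch '[[5.85,0,1.4,0,0],[5.85,0,0.3,0,0]]'; python3 goal.py
```

```text
clock: 3.83
tool_pos: [0.6143, 0.0301, 0.0544]
ee_rot: [[0.868, 0.004, 0.496], [-0.496, 0.006, 0.868], [0.001, -1.0, 0.007]]
force: [0.0, -0.7, 0.1]
finger_gap: 0.629
clock 3.8333 tcp [0.6143 0.0301 0.0544] F [ 0.01 -0.65  0.14] gap 5.853133120855083
goal xy [0.6141 0.0299] ztouch 0.0506 zfull 0.0419 yaw 0.0004 world d [-0.0002 -0.0002 -0.0037] tool d cm [-0.01  0.37 -0.03]
A tip in chute mm [32.6 48.2 13.2]
B tip in chute mm [76.2  2.  24.9]
clock: 4.0
tool_pos: [0.6178, 0.0304, 0.0414]
ee_rot: [[0.868, 0.013, 0.496], [-0.496, 0.007, 0.868], [0.008, -1.0, 0.012]]
force: [2.3, -0.9, 14.6]
finger_gap: 0.629
clock 4.0 tcp [0.6178 0.0304 0.0414] F [ 2.26 -0.91 14.59] gap 5.849620188878226
goal xy [0.6141 0.0299] ztouch 0.0506 zfull 0.0419 yaw 0.0002 world d [-0.0037 -0.0005  0.0092] tool d cm [-0.29 -0.93 -0.22]
A tip in chute mm [39.4 47.5  1.4]
B tip in chute mm [82.8  1.4 13.6]
```

The button bottomed with 14.6 N upward on the tool, at TCP z 41.4 mm against the 41.9 mm expected. I'll look while holding that push.

```bash
python3 - <<'E'
from h import *
import cv2
f=grab_frame('side')[130:250,175:295,::-1]; cv2.imwrite('pics/side3.png',cv2.resize(f,None,fx=5,fy=5,interpolation=cv2.INTER_CUBIC))
f=grab_frame('top')[165:285,215:335,::-1]; cv2.imwrite('pics/top3.png',cv2.resize(f,None,fx=5,fy=5,interpolation=cv2.INTER_CUBIC))
E
python3 goal.py
```

```text
clock 4.1 tcp [0.6179 0.0304 0.0417] F [ 3.29  2.5  10.51] gap 5.835947693366812
goal xy [0.6141 0.0299] ztouch 0.0506 zfull 0.0419 yaw 0.0003 world d [-0.0038 -0.0004  0.0089] tool d cm [-0.3  -0.9  -0.21]
A tip in chute mm [39.4 47.3  1.7]
B tip in chute mm [82.8  1.4 13.8]
```

View pics/side3.png

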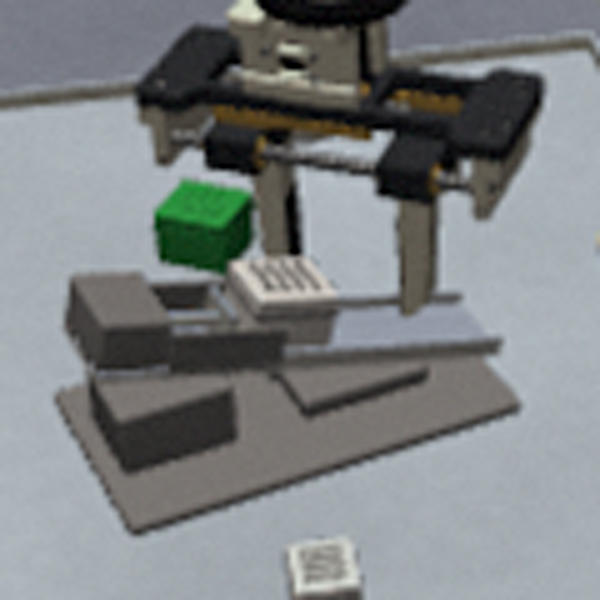

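View pics/top3.png

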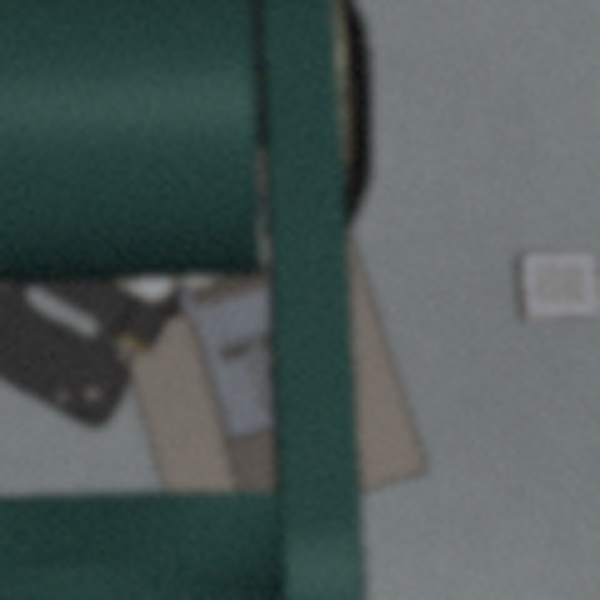

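At t = 4.0 s the cartridge is out of the bay, its front-top edge at crop (330,285), but it hasn't reached finger B at (415,310). It is either still sliding or bouncing back. I'll keep pressing and look again.

```bash
python3 -m inch '[[5.85,0,0.2,0,0],[5.85,0,0.2,0,0],[5.85,0,0.2,0,0]]'; python3 - <<'E'
from h import *
import cv2
f=grab_frame('side')[130:250,175:295,::-1]; cv2.imwrite('pics/side4.png',cv2.resize(f,None,fx=5,fy=5,interpolation=cv2.INTER_CUBIC))
E
python3 goal.py
```

```text
clock: 4.35
tool_pos: [0.6219, 0.0307, 0.0408]
ee_rot: [[0.868, 0.023, 0.496], [-0.496, 0.007, 0.868], [0.017, -1.0, 0.018]]
force: [0.2, 0.6, 13.4]
finger_gap: 0.628
clock 4.4 tcp [0.6222 0.0308 0.0408] F [ 2.68  1.   11.45] gap 5.867320913010963
goal xy [0.6141 0.0299] ztouch 0.0506 zfull 0.0419 yaw 0.0001 world d [-0.008  -0.0008  0.0098] tool d cm [-0.64 -1.   -0.45]
A tip in chute mm [43.7 46.7  1.6]
B tip in chute mm [87.1  0.4 14.4]
```

View pics/side4.png

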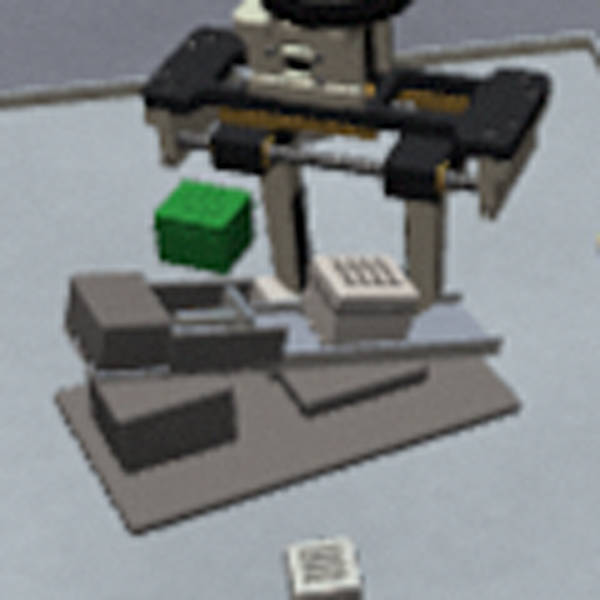

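The cartridge now rests against finger B, its front-top edge at crop (415,285). The press rows walk the tool slightly downhill, so I'll use one small press with an uphill correction, then hold still.

```bash
python3 -m inch '[[5.85,-0.1,0.15,-0.1,0]]'; python3 - <<'E'
from h import *
import cv2
for i in range(12):
    f=grab_frame('side'); s=observe(); print(s['clock'].__round__(2) if hasattr(s['clock'],'__round__') else s['clock'],s['tool_pos'].round(4),s['force'].round(1))
    g=cv2.resize(f[130:250,175:295,::-1],None,fx=5,fy=5,interpolation=cv2.INTER_CUBIC); cv2.imwrite(f'pics/h{i}.png',g)
    if i==2: a=f.astype(int)
print('late-early diff',abs(f.astype(int)-a)[170:215,230:262].mean())
E
python3 goal.py
```

```text
clock: 4.48
tool_pos: [0.6222, 0.0307, 0.041]
ee_rot: [[0.868, 0.027, 0.496], [-0.496, 0.008, 0.868], [0.02, -1.0, 0.02]]
force: [0.8, 2.2, 11.5]
finger_gap: 0.633
4.53 [0.6222 0.0307 0.041 ] [ 2.5  2.6 11.2]
4.58 [0.6222 0.0307 0.041 ] [ 1.7  2.8 11.3]
4.63 [0.6222 0.0307 0.041 ] [ 2.7  2.8 10.9]
4.68 [0.6222 0.0306 0.041 ] [ 2.7  2.3 10.8]
4.73 [0.6222 0.0307 0.041 ] [ 1.2  2.8 11.2]
4.78 [0.6222 0.0306 0.041 ] [ 2.6  1.6 10. ]
4.83 [0.6222 0.0307 0.041 ] [ 1.7  2.5 11.3]
4.88 [0.6222 0.0306 0.0409] [ 1.7  1.8 11.3]
4.93 [0.6222 0.0307 0.041 ] [ 1.3  2.1 11.2]
4.98 [0.6222 0.0306 0.041 ] [ 2.9  1.3 11.4]
5.03 [0.6222 0.0306 0.041 ] [ 1.5  3.1 11.7]
5.08 [0.6222 0.0307 0.041 ] [ 2.2  1.9 11.8]
late-early diff 1.4768518518518519
clock 5.0833 tcp [0.6222 0.0307 0.041 ] F [ 2.16  1.88 11.75] gap 5.848888875974013
goal xy [0.6141 0.0299] ztouch 0.0506 zfull 0.0419 yaw -0.0001 world d [-0.0081 -0.0007  0.0096] tool d cm [-0.65 -0.99 -0.45]
A tip in chute mm [43.8 46.5  1.7]
B tip in chute mm [87.   0.4 14.6]
```

View pics/h11.png

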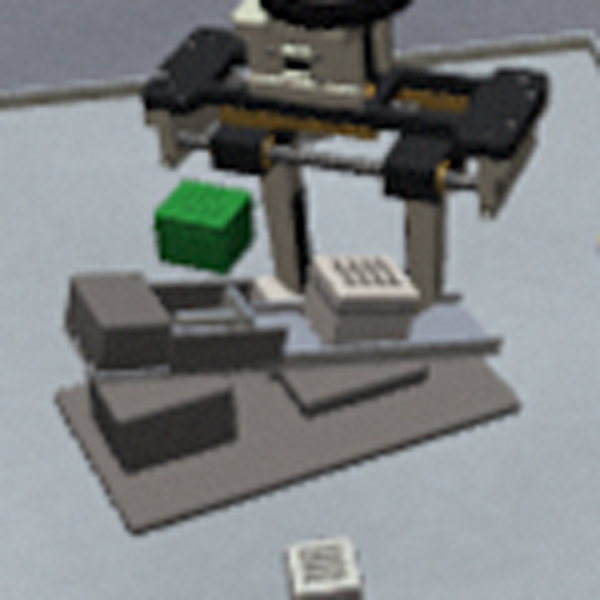

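```bash
python3 - <<'E'
from h import *
from scipy.optimize import brentq
p=np.load('p.npy');R=Rc(p[3])
px=lambda m:((proj('side',R@(np.array(m)/1e3)+p[:3])[0]-[175,130]+.5)*5-.5).round(0)
for z in(8,2,-1): print('button z',z,[px((x,y,z)) for x,y in((21,34),(21,62),(49,62))])
for x in (30,35,40,45,50,55): print('cart x',x,px((x+22,-20,34)),px((x-22,-20,34)),px((x-22,20,34)),'bottom',px((x+22,-20,0)),px((x-22,-20,6)))
E
python3 - <<'E'
import cv2
f=cv2.imread('pics/h11.png')[220:360,200:450]; cv2.imwrite('pics/z.png',cv2.resize(f,None,fx=3,fy=3))
E
```

```text
button z 8 [array([275., 291.]), array([254., 264.]), array([302., 262.])]
button z 2 [array([272., 301.]), array([252., 274.]), array([300., 272.])]
button z -1 [array([271., 306.]), array([251., 279.]), array([299., 276.])]
cart x 30 [384. 298.] [303. 302.] [271. 261.] bottom [370. 356.] [293. 351.]
cart x 35 [393. 297.] [313. 301.] [280. 261.] bottom [379. 356.] [302. 351.]
cart x 40 [402. 297.] [322. 301.] [289. 260.] bottom [387. 355.] [311. 350.]
cart x 45 [410. 297.] [331. 301.] [298. 260.] bottom [396. 355.] [320. 350.]
cart x 50 [419. 296.] [340. 300.] [307. 260.] bottom [405. 354.] [329. 349.]
cart x 55 [428. 296.] [349. 300.] [316. 259.] bottom [413. 354.] [338. 348.]
```

View pics/z.png

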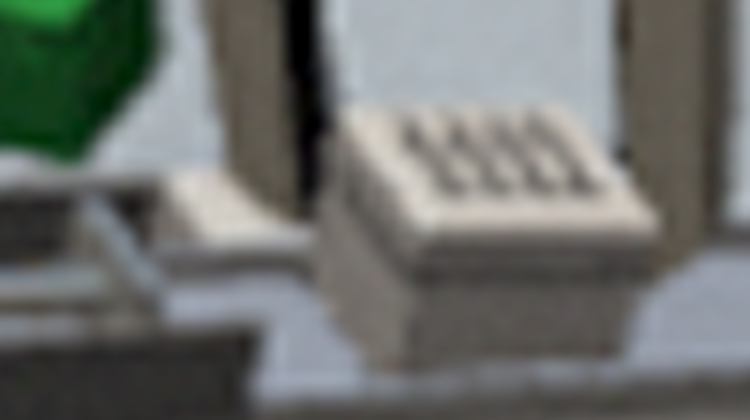

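The checks agree:
- **Cartridge:** its corners put the origin at about x = 50 mm, flat on the bed, touching finger B, and it hasn't moved over 0.6 s.
- **Button:** the far rear corner is at row 277. Adding the 3–4 px row offset seen on the cartridge gives about 280, so z ≈ −1 mm, fully down.
- **Push:** it holds steady at about 11 N.

```bash
python3 -c "
from rig import *
print(hand_in()); s=observe(); print(s['clock'],s['tool_pos'],s['force'])"
```

```text
the job is handed in; nothing more can be done
None
the job is handed in; nothing more can be done
```

I pressed the ejector button fully down with one finger while the other waited over the chute. The cartridge popped out and came to rest against that finger, and I handed the job in about 5 s into the 32 s allowed.

**Last checks, all passing:**
- **Button:** the picture puts it at about z = −1 mm, fully down. The tool was steady at about 11 N upward force, which is well over the button's 3 N drag.
- **Cartridge:** it lay flat with its origin about 50 mm downhill of the bay's mouth. It touched the stopping finger in the picture and showed no movement in the pictures over the last 0.6 s.
- **Bystanders:** the arm's path stayed clear of the tin, pot and scraper. I did not measure their positions again.

**What was off or not measured:**
- While pressing, the tool crept about 8 mm downhill. I stopped that with a small correction, and the pressing finger stayed on the button.
- In the side view the cartridge's corners sat 3–4 px higher than predicted. That fits the fit and calibration error of about 2 mm, and I allowed for it in the button reading.
- The force on the cartridge alone can't be measured, so contact there is judged from the picture.

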